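# Cover the detector and pop the sample hatch

## Robot

A 6-joint arm with a two-finger parallel gripper is mounted at the origin on a cart in front of the work surface, level with it; the furniture and walls round the work are solid. World frame = base frame: x ahead of the robot, y to its left, z up, the work surface at z = 0. Lengths are in m, angles in degrees, forces in N, time in s.
With the tool pointing down it reaches from about 0.35 to 0.875 m from the base axis. Payload 4.2 kg.
Tool frame: the origin (TCP) lies at the very end of the fingers, on their centre line; the grasp point (between the pads) lies 19 mm behind it (tcp_to_grasp is the z of the grasp point in the tool frame, in m); z points along the fingers, y is the direction in which the jaws open and shut (so a half turn about z gives the same grasp; the last joint's range is limited). The gripper opens to 87 mm and grips with 3 to 60 N. Pads are 19 mm wide; open, the fingers measure 117 mm over their backs; the gripper's body (75 mm by 190 mm) begins 51 mm behind the grasp point.
Start: joints at [85.978, 22.042, 0.453, 0, -68.411, -14.817], TCP at [0.202, 0.592, 0.223] pointing down, gripper open.
Joint ranges: [-179.83, 179.83], [-69.29, 118.12], [-61.27, 80.66], [-181.25, 117.63], [-171.15, -9.14], [-177.46, 177.46]. Speed limits (degrees/s): [159.86, 159.86, 180, 180, 180, 180].

## Interface

Orientations are given as a 3x3 rotation matrix whose columns are the frame's x, y, z axes.
In Python, from station import sense, capture, camera_params, finish_job, tcp_to_grasp gives the robot as it stands.
- The arm moves only by the shell command python3 -m inch 'ROWS'. ROWS is JSON, a list of rows, each an object of numbers: "jaw": the closure in counts, from 0 (fully open) to 255 (shut); "x", "y", "z": the shift along the world's x, y, z normalised to -1 to 1, where 1 is 0.06 m; "ax", "ay", "az": the turn, a rotation vector about the world's x, y, z normalised to -1 to 1, where 1 is 10 degrees. A call has 1 to 12 rows; each row shifts and turns the pose as measured when the row begins; what a row does not reach is not made up. A row lasts 1/8 s, in which the tool goes at most 62.5 mm and 10.7 degrees, less where a joint would pass 70% of its speed; a pose out of reach is approached as far as the arm can. A call with a number of a shift or a turn outside -1 to 1 is refused whole. A call with a gripper value outside its range is refused whole. The fingers move at their own pace and stop on an object; the grip force is fixed at half the most. Time passes only in rows, so rows that do not move let the fingers close. It gives the time, the measured TCP pose, the force and the opening at its end, in the units of the state.
- sense(): the state, without advancing time (a new reading comes with each control period).
- capture(name): name is "side" or "top"; returns the picture (480x640x3 uint8, red, green, blue); there is no depth.
- camera_params(name): a dict with "vfov" (degrees; the focal length in pixels is half the picture's height over the tangent of half this angle, whatever the lens; pixels are square), "cx", "cy" (the principal point, pixels), "R" (3x3) and "t" (3): a world point X has camera coordinates R X + t. Camera axes: x right, y down, z forward; pixel columns grow to the right and rows downward; lengths in m; the calibration is good to about 2 mm. A picture is of the moment at which its call begins. camera_params takes no time and is no camera call.
- finish_job(): hands the job in, once; it reports no verdict.
The state is a dict: "time_s": time; "joints": joint angles; "joint_velocities": joint speeds; "effort": joint torques, N m; "tcp_pos": TCP position; "ee_rot": TCP orientation; "wrist_force": force on the tool from outside, world axes, zero at the start; "moment": the same for the moment, N m; "gripper_width": opening from 0.0 (shut) to 1.0 (fully open).
Only numpy, scipy, OpenCV 4.12 (cv2) and the standard library are available. Lean on these libraries where they do the work, as an engineer would, in place of code of your own. Each camera call takes 0.05 s, during which the arm holds its last target.

## Task

Get the sample chamber ready for a cuvette change: first push the shutter slide on top of it all the way back, toward the side where the hatch is hinged, so that the detector is covered before any room light gets in. Then press the ridged front edge of the grey hatch down once until its push-push latch lets go, back off so that it pops up, and leave it standing fully open by itself. Nothing is to be lifted: only touch and push, without shifting the chamber or disturbing the things around it.

Things in the scene. Friction and masses are not known exactly. Their poses are not given: they have to be found in the camera images.
- sample_chamber: White-painted box, 110 mm deep (x) x 130 mm wide (y), flat top (deck) 60 mm above the worktop, standing loose on rubber feet (about 2 to 3 kg); a round aluminium detector tube, 40 mm across, sticks out 60 mm from its right side (-y). Grey hatch on the left of its top, shutter slide on the right. Origin: centre of its underside; x runs from the front to the hinge side (back), y to its left, z up.
- shutter (a joint): Shutter slide: black sliding thumb piece in an aluminium plate on the deck right of the hatch. Value in m along the chamber's +x (back): 0 = fully forward, detector open (starts at 0 to 0.006); 0.022 = fully back against its stop, detector covered. About 2 N of sliding friction; stays where it is left.
- shutter_ridge (a point): Centre of the top of the slide's upright ridge, which is 13 mm (x) x 16 mm (y) and stands 15 mm above the deck; its flat front face (6.5 mm in front of this point) is pushed back.. The deck is free in front of it. Moves with the slide.
- hatch (a joint): Hatch angle in rad about the hinge at its back edge (parallel to the chamber's y): 0 to 0.02 = shut and latched, negative = front edge pressed down (stop at -0.082), positive = opening upward (stop at 1.15). Push-push latch: a press past about -0.055 (3.7 mm at the press point, 2 to 3 N, stop at 5.4 mm) unlatches it; as the finger backs off, the spring swings it up to its stop and holds it there. Pressed down all the way again, it latches shut.
- hatch_press (a point): Press point: top surface of the hatch in the middle of the ridged patch (30 mm wide) at its free front edge, 65 mm in front of the hinge and 14 mm behind the edge, 64 mm above the worktop when shut. The hatch is a grey plastic plate 79 mm (x) x 62 mm (y), 6.5 mm thick. Moves with the hatch.
- hatch_hinge (a point): Middle of the hatch's hinge line, at the height of the deck. Fixed to the hatch's back edge.
- swab_box: Bystander: white and blue box 90 x 45 x 22 mm, loose behind the chamber. Origin: centre of its underside.
- black_cap: Bystander: black round dust cap, 48 mm across, 15 mm high, loose at the right rear of the chamber. Origin: centre of its underside.
- kf_ring: Bystander: grey metal ring, 41 mm across, 14 mm high, loose in front of the chamber. Origin: centre of its underside.

How it is judged (in metres and radians):
On the way, in this order (a step that is already met when the one before it is completed fails the run):
1. the shutter slide is pushed fully back while the hatch is still shut (value of joint shutter above 0.0195 m and value of joint hatch between -0.03 and 0.05 rad), for 0.1 s.
2. the front edge of the hatch is pressed down (value of joint hatch below -0.035 rad and value of joint shutter above 0.0195 m).
3. the hatch has popped up and stands open with nothing of the robot touching the chamber (value of joint hatch above 1 rad and contact force between sample_chamber and the arm below 0.1 N and contact force between sample_chamber and the fingers below 0.1 N), for 0.5 s.
At the end, for the whole second after the job is handed in: Hatch standing open at more than 1.0 rad and at rest, shutter slide at more than 19.5 mm of its 22 mm (fully back), chamber at rest, upright and within 15 mm of where it stood; swab box, cap and ring within 15 mm of their places (value of joint hatch above 1 rad and velocity of joint hatch between -0.1 and 0.1 rad/s and value of joint shutter above 0.0195 m and distance of each of sample_chamber, swab_box, black_cap, kf_ring from where it was at the start of the episode below 0.015 m and angle between sample_chamber's own z axis and vertical below 0.05 rad and linear speed of sample_chamber below 0.01 m/s); the robot touches nothing.
It fails at once if the hatch opens while the detector is uncovered (shutter slide not fully back) (value of joint hatch above 0.1 rad and value of joint shutter below 0.0185 m).
It fails at once if the hatch is pushed back down after it has popped up (value of joint hatch between 0.3 and 0.75 rad and velocity of joint hatch below -0.15 rad/s).
It fails at once if the sample chamber is lifted, carried, tipped or shoved more than 15 mm (distance of sample_chamber from where it was at the start of the episode above 0.015 m or angle between sample_chamber's own z axis and vertical above 0.12 rad).
It fails at once if the swab box, the black cap or the ring is disturbed (moved more than 15 mm) (distance of any of swab_box, black_cap, kf_ring from where it was at the start of the episode above 0.015 m).
It also fails if it takes over 42 s, if anything falls off the work surface, if the arm or the gripper's body presses on something with over 40 N, if the wrist force passes 120 N, or if a joint passes its speed limit or range.

## Working session

There is one attempt and no reset: what is moved stays moved. The work goes in short steps, Python scripts to look and compute and a shell command to move; the robot and the scene stay as the last step left them, time stands still between calls to the robot, and variables do not carry over. Pictures are saved under pics/ and viewed, and the job is handed in when it is done.

```bash
mkdir -p pics; ls; python3 - <<'E'
from station import *
import cv2
s=sense();print({k:s[k] for k in('time_s','tcp_pos','ee_rot','wrist_force','gripper_width')},tcp_to_grasp)
for n in('side','top'):
    cv2.imwrite(f'pics/{n}0.png',cv2.cvtColor(capture(n),cv2.COLOR_RGB2BGR)); print(n,camera_params(n))
E
```

```text
pics
{'time_s': 0.0, 'tcp_pos': array([0.20159531, 0.59093724, 0.22145205]), 'ee_rot': array([[ 9.46367515e-01, -3.23091477e-01, -6.51724996e-04],
       [-3.23092127e-01, -9.46365135e-01, -2.12351178e-03],
       [ 6.93187447e-05,  2.22018978e-03, -9.99997533e-01]]), 'wrist_force': array([-0.43764687,  0.12090493,  0.06949304]), 'gripper_width': 1.0031079303204014} -0.0187
side {'vfov': 55.21897906214522, 'cx': 320.37575777430055, 'cy': 233.43735129607862, 'R': array([[-0.82995071, -0.55770946, -0.01191569],
       [-0.32046154,  0.4941587 , -0.80815319],
       [ 0.45660292, -0.66690879, -0.5888518 ]]), 't': array([0.25964941, 0.42590955, 0.42574561])}
top {'vfov': 45.499678566745764, 'cx': 319.30803666075866, 'cy': 247.20341955060167, 'R': array([[ 0.03304581, -0.99944643,  0.00384742],
       [-0.97811317, -0.03313121, -0.20541895],
       [ 0.20543271,  0.00302502, -0.97866657]]), 't': array([-0.37286279,  0.53744969,  0.82465551])}
```

View pics/top0.png

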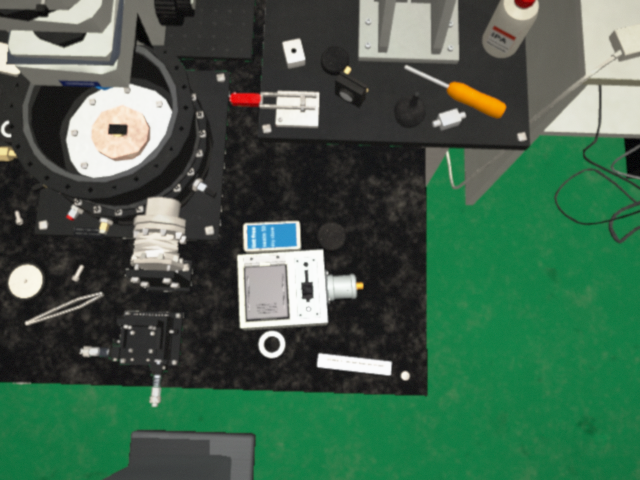

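View pics/side0.png

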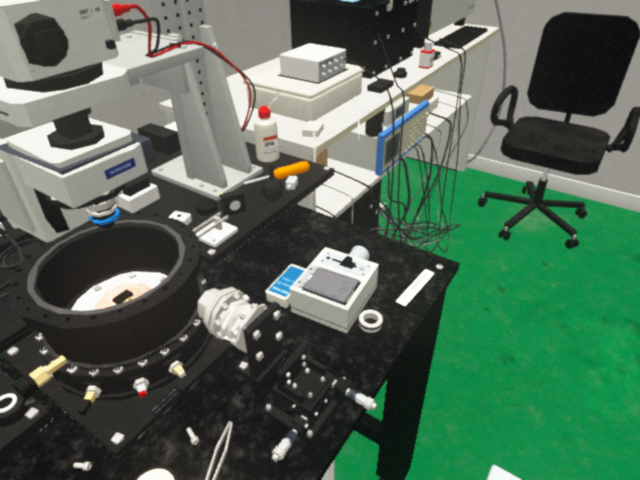

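The top view shows the chamber at about (283,288), the grey hatch at about (267,291) and the black slide at about (307,290). The ring is at (271,345), the swab box at (272,236) and the cap at (331,236). I'll zoom in next.

```bash
python3 - <<'E'
import cv2
t=cv2.imread('pics/top0.png')[210:365,225:375]; cv2.imwrite('pics/top0z.png',cv2.resize(t,None,fx=3.87,fy=3.87,interpolation=cv2.INTER_CUBIC)[:600,:800])
t=cv2.imread('pics/side0.png')[235:340,260:400]; cv2.imwrite('pics/side0z.png',cv2.resize(t,None,fx=5.7,fy=5.7,interpolation=cv2.INTER_CUBIC)[:600,:800])
E
```

```text
(no output)
```

View pics/top0z.png

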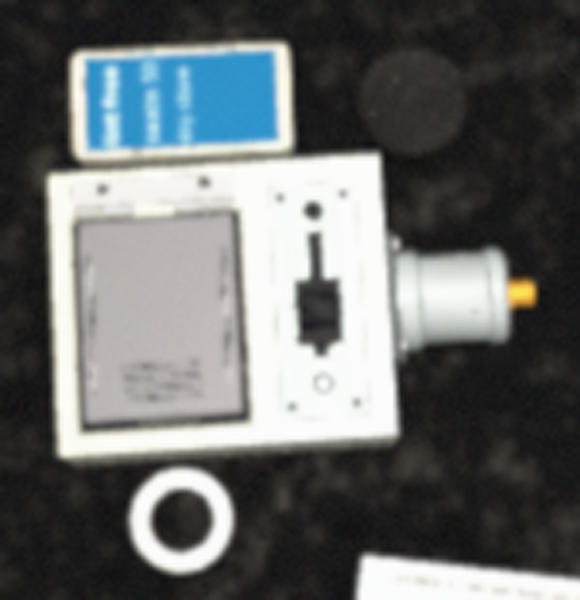

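View pics/side0z.png

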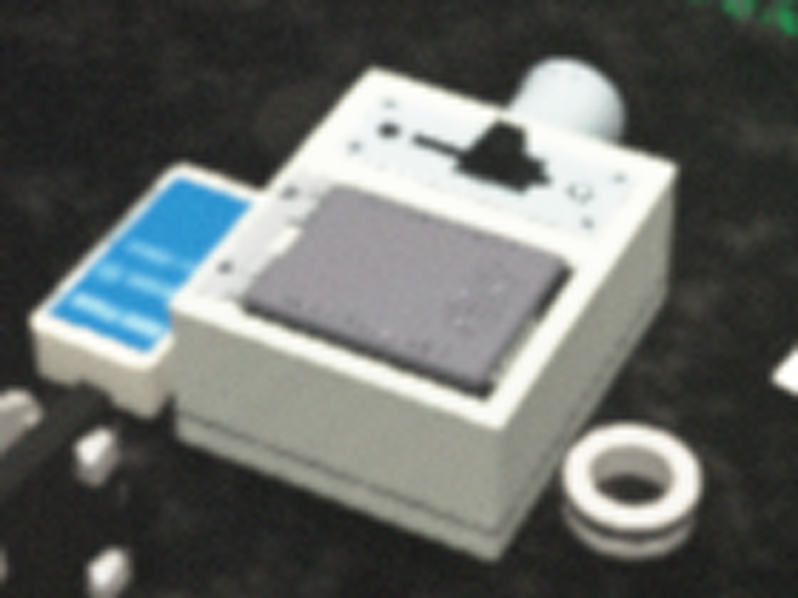

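The top zoom shows the deck corners at about (48,175), (380,153), (398,437) and (60,457), the ridged patch at about (162,380) and the slide at about (319,313). The side view shows the slide ridge and the press patch too. Next I'll turn these pixels into positions.

```bash
cat > h.py <<'E'
import numpy as np
from station import *
def K(n):
    p=camera_params(n); f=240/np.tan(np.radians(p['vfov']/2)); return p,f
def ray(n,u,v,z):
    p,f=K(n); d=p['R'].T@np.array([(u-p['cx'])/f,(v-p['cy'])/f,1]); c=-p['R'].T@p['t']
    return c+d*(z-c[2])/d[2]
def proj(n,X):
    p,f=K(n); c=p['R']@np.asarray(X)+p['t']; return np.array([p['cx']+f*c[0]/c[2],p['cy']+f*c[1]/c[2]])
def tz(u,v,z): return ray('top',(u+.5)/3.87-.5+225,(v+.5)/3.87-.5+210,z)
def sz(u,v,z): return ray('side',(u+.5)/5.7-.5+260,(v+.5)/5.7-.5+235,z)
E
python3 - <<'E'
from h import *
np.set_printoptions(precision=4,suppress=True)
T=[tz(*p,.06) for p in((48,175),(380,153),(398,437),(60,457))]
S=[sz(*p,.06) for p in((175,305),(375,68),(677,172),(498,428))]
for n,P in(('top',T),('side',S)):
    P=np.array(P);print(n,P[:,:2].tolist(),'c',P.mean(0)); print([np.linalg.norm(P[i]-P[(i+1)%4]) for i in range(4)])
    b=(P[0]+P[1]-P[2]-P[3]); l=P[0]+P[3]-P[1]-P[2]; print('yaw',np.degrees(np.arctan2(b[1],b[0])),np.degrees(np.arctan2(-l[0],l[1])))
print('press',tz(162,380,.064),sz(478,298,.064))
print('hatch T',[tz(*p,.064) for p in((76,215),(237,210),(247,418),(82,427))])
print('ridge',tz(319,313,.075),tz(319,313,.066), sz(507,128,.075))
print('ring',tz(182,520,.014),'cap',tz(413,102,.015),'box',tz(182,100,.022))
E
```

```text
top [[0.5327004907681658, -0.22941786091775013], [0.5460033322842386, -0.36017032492685075], [0.43448021598498465, -0.3706613838853323], [0.4224993834074808, -0.2409412627142445]] c [ 0.4839 -0.3003  0.06  ]
[np.float64(0.1314274417191969), np.float64(0.1120154801229154), np.float64(0.1302722157096128), np.float64(0.1108019532882191)]
yaw 5.670175564356405 5.544243770844083
side [[0.5293213144551496, -0.23100396487031422], [0.542983919689382, -0.36093372065849505], [0.4324978626458468, -0.3681585228120009], [0.42166985186170924, -0.2404192933552482]] c [ 0.4816 -0.3001  0.06  ]
[np.float64(0.13064611827743977), np.float64(0.11072202385787851), np.float64(0.12819733444867842), np.float64(0.10806241626479626)]
yaw 4.362231554751714 5.429470719629585
press [ 0.453 -0.279  0.064] [ 0.4525 -0.2797  0.064 ]
hatch T [array([ 0.5164, -0.242 ,  0.064 ]), array([ 0.5205, -0.3049,  0.064 ]), array([ 0.4395, -0.3124,  0.064 ]), array([ 0.4339, -0.2492,  0.064 ])]
ridge [ 0.4795 -0.3387  0.075 ] [ 0.4807 -0.3386  0.066 ] [ 0.4801 -0.3416  0.075 ]
ring [ 0.4019 -0.2854  0.014 ] cap [ 0.5776 -0.3734  0.015 ] box [ 0.5735 -0.2774  0.022 ]
```

The two cameras agree within about 3 mm: chamber centre about (0.483,-0.300) with yaw about 5.4°, press point about (0.453,-0.279), ridge about (0.480,-0.340). I'll move across with the jaws closing and turn the tool to line up with the chamber.

```bash
python3 -m inch '[{"jaw":255,"y":-0.9,"x":0.35,"az":0.2},{"jaw":255,"y":-0.9,"x":0.35,"az":0.2},{"jaw":255,"y":-0.9,"x":0.35,"az":0.2},{"jaw":255,"y":-0.9,"x":0.35,"az":0.2},{"jaw":255,"y":-0.9,"x":0.35,"az":0.2},{"jaw":255,"y":-0.9,"x":0.35,"az":0.2},{"jaw":255,"y":-0.9,"x":0.35,"az":0.2},{"jaw":255,"y":-0.9,"x":0.35,"az":0.2},{"jaw":255,"y":-0.9,"x":0.3,"az":0.2}]'; python3 -c "
from station import sense
s=sense();print(s['joints'],s['ee_rot'][:,1],s['gripper_width'])"
```

```text
[ 8.59773405e+01  2.20843935e+01  3.89154521e-01 -2.39682695e-02
 -6.84106192e+01 -1.48160655e+01] [-0.32305097 -0.94637969  0.00188557] 0.997555017637573$[0]: bad value
```

The call was refused. I'll try one row with every key given.

```bash
python3 -m inch '[{"jaw":255,"x":0.35,"y":-0.9,"z":0,"ax":0,"ay":0,"az":0.2}]'
```

```text
time_s: 0.22
tcp_pos: [0.222, 0.5384, 0.2198]
ee_rot: [[0.958, -0.286, -0.001], [-0.286, -0.958, -0.003], [0.0, 0.003, -1.0]]
wrist_force: [0.7, -0.9, 1.2]
gripper_width: 0.949
```

```bash
python3 -m inch '[{"jaw":255,"x":0.35,"y":-0.9,"z":0,"ax":0,"ay":0,"az":0.2},{"jaw":255,"x":0.35,"y":-0.9,"z":0,"ax":0,"ay":0,"az":0.2},{"jaw":255,"x":0.35,"y":-0.9,"z":0,"ax":0,"ay":0,"az":0.2},{"jaw":255,"x":0.35,"y":-0.9,"z":0,"ax":0,"ay":0,"az":0.2},{"jaw":255,"x":0.35,"y":-0.9,"z":0,"ax":0,"ay":0,"az":0.2},{"jaw":255,"x":0.35,"y":-0.9,"z":0,"ax":0,"ay":0,"az":0.2},{"jaw":255,"x":0.3,"y":-0.9,"z":0,"ax":0,"ay":0,"az":0.2}]'; python3 -c "
from station import sense
s=sense();print(s['joints'])"
```

```text
time_s: 1.1
tcp_pos: [0.367, 0.147, 0.2172]
ee_rot: [[0.999, -0.033, -0.0], [-0.033, -0.999, -0.008], [0.0, 0.008, -1.0]]
wrist_force: [-0.0, 0.6, -0.5]
gripper_width: 0.173
[ 45.91444599  -0.78977138 -29.49959252   0.33548576 -61.60533889
  42.02733493]
```

```bash
python3 -m inch '[{"jaw":255,"x":0.1,"y":-0.9,"z":0,"ax":0,"ay":0,"az":0.08},{"jaw":255,"x":0.1,"y":-0.9,"z":0,"ax":0,"ay":0,"az":0.08},{"jaw":255,"x":0.1,"y":-0.9,"z":0,"ax":0,"ay":0,"az":0.08},{"jaw":255,"x":0.1,"y":-0.9,"z":0,"ax":0,"ay":0,"az":0.08},{"jaw":255,"x":0.1,"y":-0.9,"z":0,"ax":0,"ay":0,"az":0.08},{"jaw":255,"x":0.1,"y":-0.9,"z":0,"ax":0,"ay":0,"az":0.08},{"jaw":255,"x":0.1,"y":-0.9,"z":0,"ax":0,"ay":0,"az":0.08},{"jaw":255,"x":0.1,"y":-0.9,"z":0,"ax":0,"ay":0,"az":0.08},{"jaw":255,"x":0.1,"y":-0.5,"z":0,"ax":0,"ay":0,"az":0.08},{"jaw":255,"x":0,"y":0,"z":0,"ax":0,"ay":0,"az":0}]'; python3 - <<'E'
from h import *
import cv2
print(sense()['joints'])
for n in('side','top'): cv2.imwrite(f'pics/{n}1.png',cv2.cvtColor(capture(n),cv2.COLOR_RGB2BGR))
E
```

```text
time_s: 2.35
tcp_pos: [0.4181, -0.3338, 0.2148]
ee_rot: [[0.996, 0.092, -0.001], [0.092, -0.996, -0.005], [-0.001, 0.005, -1.0]]
wrist_force: [0.0, 0.3, 0.1]
gripper_width: 0.001
[-21.05517312  13.55451519 -13.10655005   0.31052203 -63.26513417
 116.16950504]
```

View pics/side1.png

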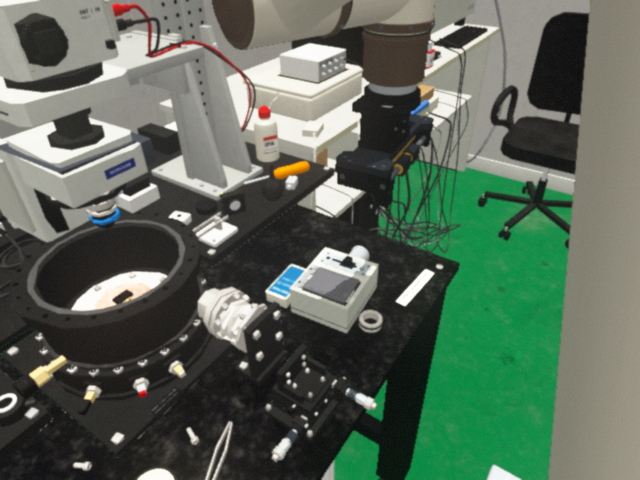

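View pics/top1.png

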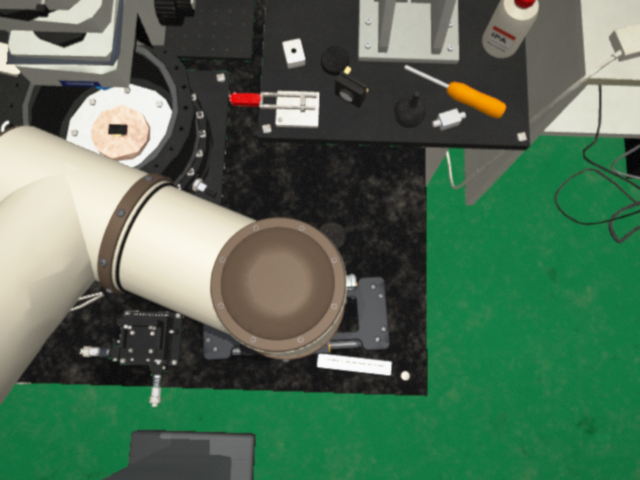

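The side view shows the closed fingers hanging free behind and above the chamber at about (375,215). Nothing has been disturbed, and the tool yaw matches the chamber at 5.3°. Now I'll lower in front of the ridge.

```bash
python3 -m inch '[{"jaw":255,"x":0.25,"y":-0.1,"z":-0.7,"ax":0,"ay":0,"az":0},{"jaw":255,"x":0.25,"y":-0.05,"z":-0.7,"ax":0,"ay":0,"az":0},{"jaw":255,"x":0,"y":0,"z":-0.5,"ax":0,"ay":0,"az":0},{"jaw":255,"x":0,"y":0,"z":0,"ax":0,"ay":0,"az":0}]'; python3 - <<'E'
from h import *
import cv2
i=cv2.cvtColor(capture('side'),cv2.COLOR_RGB2BGR)
cv2.imwrite('pics/side2.png',cv2.resize(i[140:340,240:440],None,fx=3,fy=3,interpolation=cv2.INTER_CUBIC))
E
```

```text
time_s: 2.95
tcp_pos: [0.449, -0.3363, 0.1008]
ee_rot: [[0.995, 0.1, 0.003], [0.1, -0.995, -0.006], [0.003, 0.006, -1.0]]
wrist_force: [0.3, 0.2, -0.0]
gripper_width: 0.005
```

View pics/side2.png

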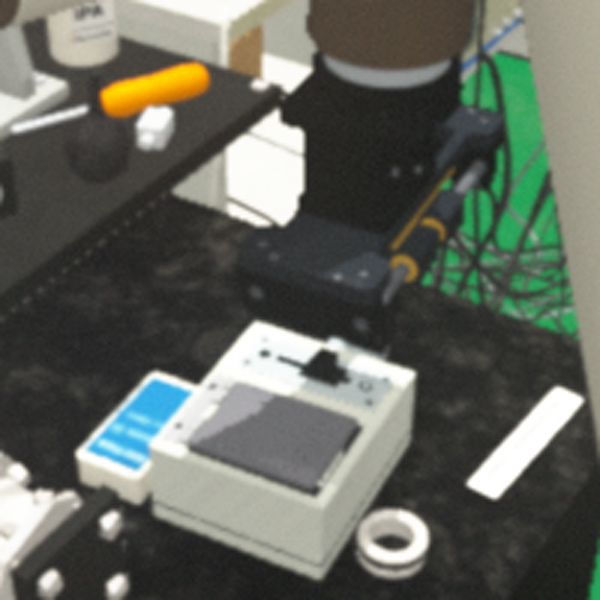

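The fingers at about (370,325) in this crop hang just in front of the slide ridge at about (325,362). I'll descend to 8 mm above the deck.

```bash
python3 -m inch '[{"jaw":255,"x":0,"y":-0.09,"z":-0.28,"ax":0,"ay":0,"az":0},{"jaw":255,"x":0,"y":0,"z":-0.26,"ax":0,"ay":0,"az":0},{"jaw":255,"x":0,"y":0,"z":0,"ax":0,"ay":0,"az":0}]'; python3 - <<'E'
from h import *
import cv2
i=cv2.cvtColor(capture('side'),cv2.COLOR_RGB2BGR)
cv2.imwrite('pics/side3.png',cv2.resize(i[200:320,290:410],None,fx=5,fy=5,interpolation=cv2.INTER_CUBIC))
E
```

```text
time_s: 3.38
tcp_pos: [0.4521, -0.3428, 0.0718]
ee_rot: [[0.995, 0.102, 0.013], [0.102, -0.995, -0.01], [0.012, 0.012, -1.0]]
wrist_force: [0.7, 0.7, -0.5]
gripper_width: 0.003
```

View pics/side3.png

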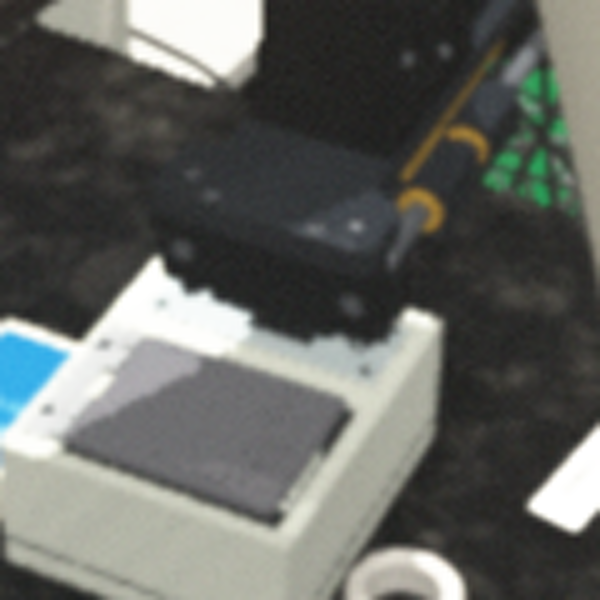

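```bash
python3 -m inch '[{"jaw":255,"x":-0.02,"y":0,"z":-0.08,"ax":0.06,"ay":0.08,"az":-0.04},{"jaw":255,"x":0,"y":0,"z":0,"ax":0,"ay":0,"az":0}]';  python3 -m inch '[{"jaw":255,"x":0.08,"y":0.008,"z":0,"ax":0,"ay":0,"az":0}]'; python3 -m inch '[{"jaw":255,"x":0.08,"y":0.008,"z":0,"ax":0,"ay":0,"az":0}]'; python3 -m inch '[{"jaw":255,"x":0.08,"y":0.008,"z":0,"ax":0,"ay":0,"az":0}]'
```

```text
time_s: 3.68
tcp_pos: [0.4519, -0.3435, 0.0682]
ee_rot: [[0.996, 0.095, 0.001], [0.095, -0.996, -0.001], [0.001, 0.001, -1.0]]
wrist_force: [-0.7, -0.3, -0.8]
gripper_width: 0.007
time_s: 3.8
tcp_pos: [0.4568, -0.3431, 0.0684]
ee_rot: [[0.996, 0.094, 0.001], [0.094, -0.996, -0.001], [0.001, 0.001, -1.0]]
wrist_force: [-0.1, -0.6, -0.3]
gripper_width: 0.005
time_s: 3.92
tcp_pos: [0.4621, -0.3427, 0.0686]
ee_rot: [[0.996, 0.094, 0.002], [0.094, -0.996, -0.001], [0.001, 0.001, -1.0]]
wrist_force: [-0.3, -0.6, -0.5]
gripper_width: 0.006
time_s: 4.05
tcp_pos: [0.4669, -0.3422, 0.0687]
ee_rot: [[0.996, 0.094, 0.001], [0.094, -0.996, -0.001], [0.001, 0.001, -1.0]]
wrist_force: [-1.2, -0.8, 0.5]
gripper_width: 0.006
```

```bash
for i in 1; do python3 -m inch '[{"jaw":255,"x":0.07,"y":0.007,"z":-0.01,"ax":0,"ay":0,"az":0}]'; done; python3 -m inch '[{"jaw":255,"x":0.07,"y":0.007,"z":-0.01,"ax":0,"ay":0,"az":0}]';python3 -m inch '[{"jaw":255,"x":0.05,"y":0.005,"z":-0.01,"ax":0,"ay":0,"az":0}]'
```

```text
time_s: 4.18
tcp_pos: [0.4711, -0.3418, 0.0682]
ee_rot: [[0.996, 0.094, -0.0], [0.094, -0.996, -0.001], [-0.0, 0.001, -1.0]]
wrist_force: [-1.6, 0.1, 1.2]
gripper_width: 0.005
time_s: 4.3
tcp_pos: [0.4753, -0.3413, 0.0676]
ee_rot: [[0.996, 0.094, -0.001], [0.094, -0.996, -0.001], [-0.001, 0.001, -1.0]]
wrist_force: [-0.3, 0.2, 1.1]
gripper_width: 0.006
time_s: 4.42
tcp_pos: [0.4785, -0.3409, 0.0669]
ee_rot: [[0.996, 0.095, -0.001], [0.095, -0.996, -0.001], [-0.001, 0.001, -1.0]]
wrist_force: [-1.3, -0.5, 1.7]
gripper_width: 0.005
```

```bash
python3 -m inch '[{"jaw":255,"x":0.04,"y":0.004,"z":0.01,"ax":0,"ay":0,"az":0}]'|grep -E 'tcp|force'; python3 -m inch '[{"jaw":255,"x":0.04,"y":0.004,"z":0.01,"ax":0,"ay":0,"az":0}]'|grep -E 'tcp|force'; python3 -c "
from h import *
import cv2
i=cv2.cvtColor(capture('side'),cv2.COLOR_RGB2BGR)
cv2.imwrite('pics/side4.png',cv2.resize(i[200:320,290:410],None,fx=5,fy=5,interpolation=cv2.INTER_CUBIC))"
```

```text
tcp_pos: [0.4807, -0.3405, 0.0671]
wrist_force: [-1.8, -0.9, -0.5]
tcp_pos: [0.4812, -0.3403, 0.0671]
wrist_force: [-6.9, -4.2, -0.6]
```

View pics/side4.png

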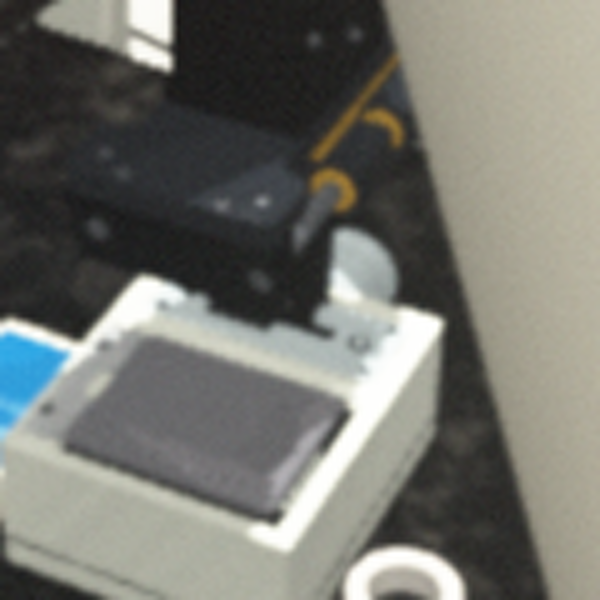

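The force jumped to 7 N with the finger halted at x=0.481, which is where the stop was expected. I'll hold for a moment, then back off, rise and look.

```bash
python3 -m inch '[{"jaw":255,"x":0.03,"y":0.003,"z":0,"ax":0,"ay":0,"az":0}]'|grep -E 'tcp|force'; python3 -m inch '[{"jaw":255,"x":-0.15,"y":-0.015,"z":0,"ax":0,"ay":0,"az":0},{"jaw":255,"x":-0.15,"y":0,"z":0.3,"ax":0,"ay":0,"az":0},{"jaw":255,"x":-0.3,"y":0.2,"z":0.9,"ax":0,"ay":0,"az":0},{"jaw":255,"x":-0.9,"y":0.2,"z":0,"ax":0,"ay":0,"az":0},{"jaw":255,"x":0,"y":0,"z":0,"ax":0,"ay":0,"az":0}]'; python3 -c "
from h import *
import cv2
i=cv2.cvtColor(capture('side'),cv2.COLOR_RGB2BGR)
cv2.imwrite('pics/side5.png',cv2.resize(i[235:340,260:400],None,fx=5.7,fy=5.7,interpolation=cv2.INTER_CUBIC)[:600,:800])
i=cv2.cvtColor(capture('top'),cv2.COLOR_RGB2BGR)
cv2.imwrite('pics/top5.png',cv2.resize(i[210:365,225:375],None,fx=3.87,fy=3.87,interpolation=cv2.INTER_CUBIC)[:600,:800])"
```

```text
tcp_pos: [0.4811, -0.3404, 0.0671]
wrist_force: [-5.0, -1.5, 3.3]
time_s: 5.48
tcp_pos: [0.3896, -0.3168, 0.1442]
ee_rot: [[0.996, 0.094, -0.003], [0.094, -0.996, -0.001], [-0.003, 0.001, -1.0]]
wrist_force: [0.1, 0.4, 1.1]
gripper_width: 0.005
```

View pics/side5.png

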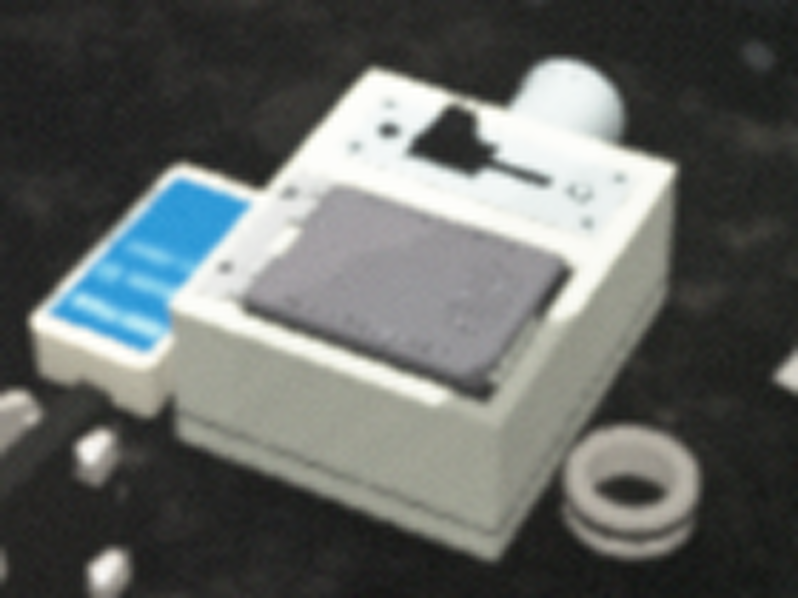

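View pics/top5.png

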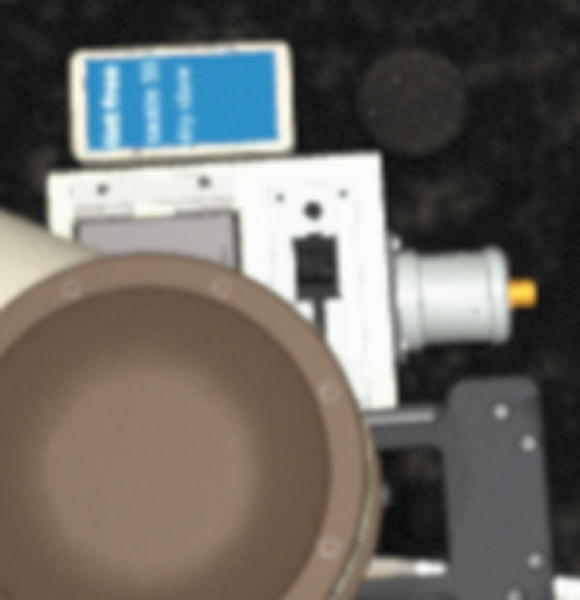

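```bash
python3 - <<'E'
from h import *
a=np.array([.9956,.094,0])
for z in(.062,.066,.075): print(z,(tz(316,266.5,z)-tz(319,313,z))@a,(sz(462,112,z)-sz(507,128,z))@a)
c=np.array([.4828,-.3002,0])
for p in((319,313),(316,266.5)): print((tz(*p,.07)-c)@a)
# flange obstacle check: gripper-body corner near press in both views
for n in('top','side'): print(n,[proj(n,(x,-.185,.14)).round() for x in(.40,.49)], proj(n,(.449,-.28,.064)).round())
E
```

```text
0.062 0.01831942894557802 0.016634069293917038
0.066 0.01823391401676265 0.016509933319968084
0.075 0.01804150542692805 0.016230627378583187
-0.0062000281107459825
0.011948370977201236
top [array([190., 339.]), array([195., 273.])] [267. 311.]
side [array([341., 299.]), array([290., 276.])] [345. 288.]
```

The slide moved 16.5–18 mm by vision, and the finger then stalled twice at 5–7 N, so it is at its stop. Before pressing, I'll check the clearance to the black flange plate on the left.

```bash
python3 - <<'E'
from h import *
for uv in((190,266),(190,285)):
  for z in(.04,.07,.1,.13): X=ray('top',*uv,z); print(X.round(3),proj('side',X).round())
E
python3 -c "
import cv2
cv2.imwrite('pics/side0f.png',cv2.resize(cv2.imread('pics/side0.png')[270:420,190:390],None,fx=4,fy=4,interpolation=cv2.INTER_CUBIC))"
```

```text
[ 0.516 -0.154  0.04 ] [269. 327.]
[ 0.511 -0.161  0.07 ] [273. 313.]
[ 0.506 -0.168  0.1  ] [277. 298.]
[ 0.501 -0.175  0.13 ] [281. 282.]
[ 0.487 -0.157  0.04 ] [284. 334.]
[ 0.483 -0.164  0.07 ] [288. 319.]
[ 0.479 -0.17   0.1  ] [292. 304.]
[ 0.475 -0.177  0.13 ] [296. 288.]
```

View pics/side0f.png

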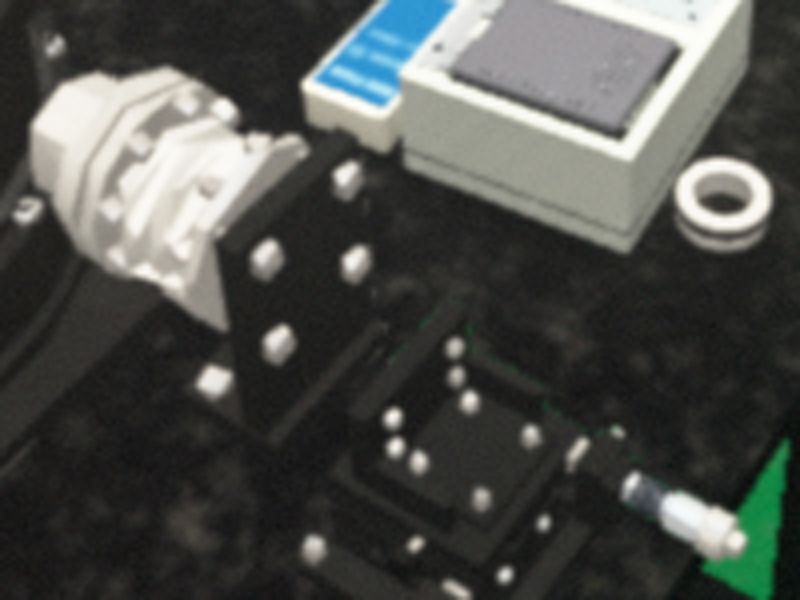

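The plate's top corner is at about z 0.10, y -0.167, and the gripper body stays at y ≥ -0.185, z ≥ 0.13, so it clears. I'll move above the press point.

```bash
python3 -m inch '[{"jaw":255,"x":0.5,"y":0.3,"z":0,"ax":0,"ay":0,"az":0},{"jaw":255,"x":0.5,"y":0.3,"z":-0.4,"ax":0,"ay":0,"az":0},{"jaw":255,"x":0,"y":0,"z":-0.4,"ax":0,"ay":0,"az":0},{"jaw":255,"x":0,"y":0,"z":0,"ax":0,"ay":0,"az":0}]'; python3 -c "
from h import *
import cv2
i=cv2.cvtColor(capture('side'),cv2.COLOR_RGB2BGR)
cv2.imwrite('pics/side6.png',cv2.resize(i[200:340,260:400],None,fx=4.2,fy=4.2,interpolation=cv2.INTER_CUBIC)[:600,:800])"
```

```text
time_s: 6.08
tcp_pos: [0.463, -0.2834, 0.0995]
ee_rot: [[0.995, 0.097, 0.012], [0.097, -0.995, -0.009], [0.011, 0.01, -1.0]]
wrist_force: [-0.0, 0.2, 0.0]
gripper_width: 0.005
```

View pics/side6.png

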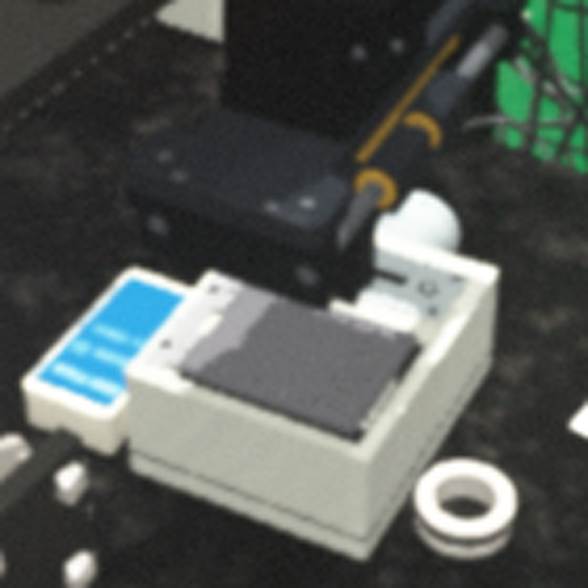

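The tool stands 11 mm too far back with a slight tilt. I'll correct both while lowering.

```bash
python3 -m inch '[{"jaw":255,"x":-0.19,"y":0.06,"z":-0.2,"ax":0.06,"ay":0.07,"az":-0.02},{"jaw":255,"x":0,"y":0,"z":-0.2,"ax":0,"ay":0,"az":0},{"jaw":255,"x":0,"y":0,"z":0,"ax":0,"ay":0,"az":0}]'
```

```text
time_s: 6.5
tcp_pos: [0.4529, -0.2811, 0.0773]
ee_rot: [[0.996, 0.093, 0.006], [0.093, -0.996, 0.0], [0.006, 0.0, -1.0]]
wrist_force: [-0.4, -0.3, 0.3]
gripper_width: 0.005
```

```bash
python3 -m inch '[{"jaw":255,"x":-0.02,"y":0.02,"z":-0.15,"ax":0,"ay":0.03,"az":0},{"jaw":255,"x":0,"y":0,"z":0,"ax":0,"ay":0,"az":0}]'|grep -E 'tcp|force'; python3 -m inch '[{"jaw":255,"x":0,"y":0,"z":-0.04,"ax":0,"ay":0,"az":0}]'|grep -E 'tcp|force'; python3 -m inch '[{"jaw":255,"x":0,"y":0,"z":-0.04,"ax":0,"ay":0,"az":0}]'|grep -E 'tcp|force'
```

```text
tcp_pos: [0.4517, -0.2801, 0.068]
wrist_force: [0.2, -0.1, -0.1]
tcp_pos: [0.4521, -0.2802, 0.0658]
wrist_force: [-0.1, -0.4, 0.8]
tcp_pos: [0.452, -0.2802, 0.0636]
wrist_force: [-1.4, 0.4, 3.3]
```

```bash
python3 -m inch '[{"jaw":255,"x":0,"y":0,"z":-0.04,"ax":0,"ay":0,"az":0}]'|grep -E 'tcp|force'; python3 -m inch '[{"jaw":255,"x":0,"y":0,"z":-0.04,"ax":0,"ay":0,"az":0}]'|grep -E 'tcp|force'
```

```text
tcp_pos: [0.4519, -0.2802, 0.0615]
wrist_force: [-0.8, 0.4, 2.7]
tcp_pos: [0.4519, -0.2803, 0.0594]
wrist_force: [-3.2, 1.9, 10.5]
```

The force rose from 2.7 N to 10.5 N at z=0.0594, about 5 mm down, so the hatch is at its bottom stop and past the unlatch point. I'll back off up and forward.

```bash
python3 -m inch '[{"jaw":255,"x":-0.4,"y":0,"z":0.8,"ax":0,"ay":0,"az":0},{"jaw":255,"x":-0.5,"y":0,"z":0.8,"ax":0,"ay":0,"az":0},{"jaw":255,"x":-0.2,"y":-0.2,"z":0.8,"ax":0,"ay":0,"az":0},{"jaw":255,"x":0,"y":-0.5,"z":0.5,"ax":0,"ay":0,"az":0},{"jaw":255,"x":0,"y":0,"z":0,"ax":0,"ay":0,"az":0},{"jaw":255,"x":0,"y":0,"z":0,"ax":0,"ay":0,"az":0},{"jaw":255,"x":0,"y":0,"z":0,"ax":0,"ay":0,"az":0},{"jaw":255,"x":0,"y":0,"z":0,"ax":0,"ay":0,"az":0}]';python3 -c "
from h import *
import cv2
i=cv2.cvtColor(capture('side'),cv2.COLOR_RGB2BGR)
cv2.imwrite('pics/side7.png',cv2.resize(i[200:340,260:400],None,fx=4.2,fy=4.2,interpolation=cv2.INTER_CUBIC)[:600,:800])
i=cv2.cvtColor(capture('top'),cv2.COLOR_RGB2BGR)
cv2.imwrite('pics/top7.png',cv2.resize(i[210:365,225:375],None,fx=3.87,fy=3.87,interpolation=cv2.INTER_CUBIC)[:600,:800])"
```

```text
time_s: 8.25
tcp_pos: [0.3832, -0.3211, 0.2328]
ee_rot: [[0.996, 0.094, -0.003], [0.094, -0.996, 0.001], [-0.003, -0.002, -1.0]]
wrist_force: [-0.2, -0.3, -0.3]
gripper_width: 0.006
```

View pics/side7.png

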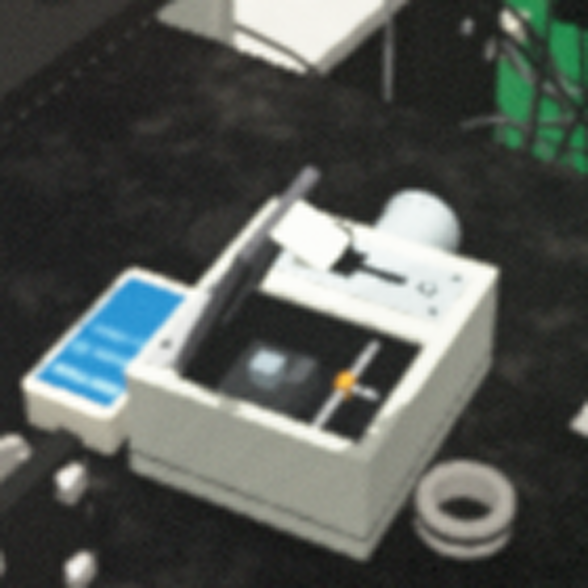

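View pics/top7.png

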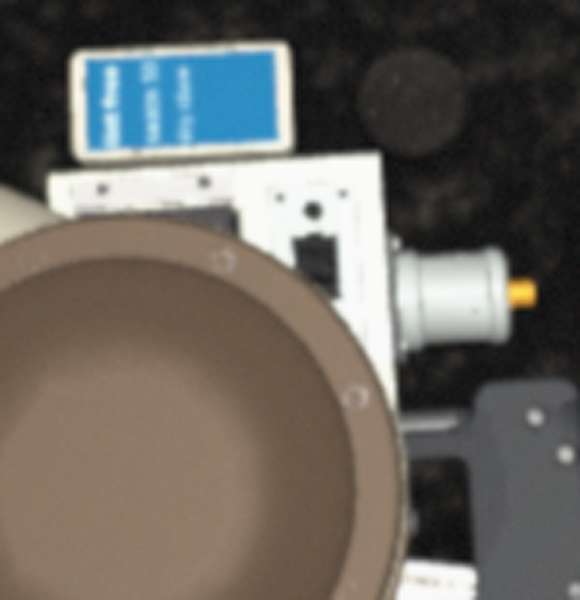

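The hatch stands open with its tip at about (312,172) in the crop, the slide is still back, and the chamber and bystanders have not moved. I'll check the hatch angle by projection.

```bash
python3 - <<'E'
from h import *
a=np.array([.9956,.094,0]);l=np.array([-.094,.9956,0]);h=np.array([.4528,-.2795,.06])+.065*a
for t in(.9,1.0,1.1,1.15):
    X=h-.079*np.cos(t)*a-.031*l+np.array([0,0,.079*np.sin(t)])+.004*np.array([.91*np.sin(t),0,np.cos(t)]); print(t,((proj('side',X)-[260,200])*4.2).round())
print(sense()['wrist_force'],sense()['time_s'])
E
```

```text
0.9 [345. 192.]
1.0 [330. 179.]
1.1 [315. 167.]
1.15 [307. 161.]
[ 0.11786975 -0.68194863 -0.25114708] 8.35
```

```bash
python3 -m inch '[{"jaw":255,"x":0,"y":0,"z":0,"ax":0,"ay":0,"az":0},{"jaw":255,"x":0,"y":0,"z":0,"ax":0,"ay":0,"az":0},{"jaw":255,"x":0,"y":0,"z":0,"ax":0,"ay":0,"az":0},{"jaw":255,"x":0,"y":0,"z":0,"ax":0,"ay":0,"az":0}]'|grep -E 'tcp|force'; python3 - <<'E'
from h import *
print(finish_job())
E
```

```text
tcp_pos: [0.3834, -0.321, 0.2326]
wrist_force: [0.1, -0.1, 0.1]
the job is handed in; nothing more can be done
None
```

The shutter slide is fully back, the hatch is standing open by itself, and the job is handed in. It used about 9 s of the 42 s.

- **Shutter:** I pushed the ridge back with closed fingers until they stopped against 5–7 N at x ≈ 0.481. In the pictures the slide moved about 16.5–18 mm. That fits the 22 mm stop only if it started about 4–5 mm along. I took the stall as the stop; the joint value itself can't be read.
- **Hatch:** I pressed the ridged edge about 5 mm down once. The force rose from 2.7 N to 10.5 N at z = 0.059, and I then backed off up and forward.
- **Last checks:**
    - The side picture shows the hatch standing at roughly 1.05–1.1 rad. That is a rough reading from one corner, slightly under the 1.15 rad stop but above the required 1.0.
    - The slide is still back, and the chamber, swab box, cap and ring show no visible shift.
    - The wrist force is about zero, and the tool is well clear at z = 0.23.

The first move command was refused because rows need every key. It moved nothing.

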